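# Light the glued joint with the docked work lamp

### The arm

A 6-joint arm with a two-finger parallel gripper is mounted at the origin on a cart in front of the work surface, level with it; the furniture and walls round the work are solid. World frame = base frame: x ahead of the robot, y to its left, z up, the work surface at z = 0. Lengths are in mm, angles in rad, forces in N, time in s.
With the tool pointing down it reaches from about 325 to 775 mm from the base axis. Payload 5.5 kg.
Tool frame: the origin (TCP) lies at the very end of the fingers, on their centre line; the grasp point (between the pads) lies 19 mm behind it; z points along the fingers, y is the line along which they close (so a half turn about z gives the same grasp; the last joint's range is limited). The gripper opens to 88 mm and grips with 3 to 60 N. Pads are 20 mm wide; open, the fingers measure 115 mm over their backs; the gripper's body (75 mm by 178 mm) begins 61 mm behind the grasp point.
Start: joints at [-1.233, 0.091, 1.231, -0, 1.82, -0.057], TCP at [230.775, -553.859, 222.631] pointing down, gripper open.
Joint ranges: [-2.87, 2.87], [-0.86, 2.18], [0.17, 2.46], [-1.51, 4.65], [0.06, 2.69], [-2.65, 2.65]. Speed limits (rad/s): [2.57, 2.57, 3.01, 3.14, 3.14, 3.14].

### API

Orientations are given as a rotation vector (axis times angle).
In Python, from workcell import * gives the robot as it stands.
- The arm moves only by the tool jog_arm, never from a script. Its argument "deltas" is a list of rows, each a list of 5 numbers: the shift along the world's x, y, z in cm, then the turn about the world's z in rad, then the closure, from -1 (fully open) to 1 (shut). In form: [[tx, ty, tz, turn, grip], ...]. A call has 1 to 5 rows; each row is the pose to reach, as a shift and turn from the pose commanded when the call began; what a row does not reach only later rows make up. A row lasts 1/12 s, in which the tool goes at most 41.7 mm and 7.16 degrees, less where a joint would pass 70% of its speed; a pose out of reach is approached as far as the arm can. A call with a gripper value outside its range is refused whole. The fingers move at their own pace and stop on an object; "grip_force" is the grip in N (left out, the last holds). Time passes only in rows, so rows that repeat a pose let the fingers close. It gives the time, the measured TCP pose, the force, the opening and the grip force at its end, in the units of the state.
- get_state(): the state, without advancing time (a new reading comes with each control period).
- snapshot(name): name is "side" or "top"; returns a dict with "frame" (420x560x3 uint8, red, green, blue), "camera_matrix" (3x3 intrinsics, pixels), "position" and "attitude" of the camera in the world. Camera axes: x right, y down, z forward; pixel columns grow to the right and rows downward; lengths in mm; the calibration is good to about 2 mm. A picture is of the moment at which its call begins. There is no depth.
- hand_in(): hands the job in; it is judged then, once.
The state is a dict: "time": time; "qpos": joint angles; "dq": joint speeds; "tau": joint torques, N m; "position": TCP position; "eef_rot": TCP orientation; "contact_force": force on the tool from outside, world axes, zero at the start; "torque": the same for the moment, N m; "gripper_width": finger opening in mm; "finger_force": force on a finger pad.
Only numpy, scipy, OpenCV 4.12 (cv2) and the standard library are available. Lean on these libraries where they do the work, as an engineer would, in place of code of your own. Each camera call takes 0.05 s, during which the arm holds its last target. There are 200 camera calls.

### The job

The half-lap frame corner on the bench has just been glued and its joint must be looked over in good light. While the cordless work lamp still stands in its dock, switch it on with the large button on its top end, let that up, then press and let up the small button beside it to change to the work beam. Then draw the lamp up out of the dock, lean it over to about 45 degrees and finish still holding it in the air with its lit face looking obliquely down at the middle of the joint from about 20 cm away; do not touch the frame corner or disturb the tools lying about.

Things in the scene. Friction and masses are not known exactly. Their poses are not given: they have to be found in the camera images.
- dock: Grey box-shaped lamp dock with black screw ears, screwed to the bench; 70 x 96 x 55 mm (152 mm over the ears along y). Origin: centre of its underside, on the bench; z up. Its upright rectangular socket, 33 x 59 mm and 45 mm deep (floor 10 mm above the bench), is centred in it and open upward.
- lamp: Loose black stick lamp, a bar 30 mm thick (x), 56 wide (y), 200 long (z), 0.2 to 0.33 kg. Origin: centre of its foot; z runs to its top end. Stands upright, foot on the socket floor, same yaw as the dock, 1.5 mm play each side; top 210 mm above the bench. Lit face looks along -x: white lens z 56 to 144 mm; metal fins at +x. Grip: rubber sleeve z 148 to 194 mm, 32.5 mm across x.
- lamp_light (a point): Centre of the lamp's lens, at [-17.5, 0, 100] mm in the lamp's frame; axes as the lamp's. The beam leaves along -x.
- lamp_foot (a point): Centre of the lamp's foot end, same as the lamp's origin.
- power_button_top (a point): Centre of the top of the large round button (22 mm diameter), at [0, 13, 207] mm in the lamp's frame, 7 mm proud of the top end.
- beam_button_top (a point): Centre of the top of the small round button (12 mm diameter), at [0, -17, 207] mm in the lamp's frame, 7 mm proud of the top end.
- power_button (a joint): Travel of the large button along the lamp towards its foot: 0 up, 0.004 m fully down. Spring: 0.9 N to start, 4.5 N fully down; it comes up by itself.
- beam_button (a joint): Travel of the small button, same values and spring.
- frame: L-shaped corner of a wooden frame lying flat and loose on the bench: two pieces 45 mm wide and 22 mm thick, half-lapped. Origin: on the bench under the middle of the lap; the darker piece runs along its +x and the paler along its +y, each to 202 mm from the origin; the lap's outer edges are at -22.5 mm.
- joint_mark (a point): Middle of the joint on the frame corner's top face, 22 mm above its origin.
- pliers: Pliers lying on the bench, 50 x 166 x 14 mm, to be left alone. Origin: centre of the underside.
- screwdriver_short: Short screwdriver lying on the bench, 29 x 140 x 25 mm, to be left alone. Origin: centre of the underside.
- chisel: Chisel with a brown wooden handle lying on the bench, 29 x 255 x 25 mm, to be left alone. Origin: centre of the underside.

How it is judged:
By the outcome, as a careful person would: the job done as asked, in the order asked, and still so for the second after the job is handed in, while the arm keeps its last pose, push and grip.
It also fails if it takes over 48 s, if anything falls off the work surface, if the arm or the gripper's body presses on something with over 40 N, if the wrist force passes 120 N, or if a joint passes its speed limit or range.

## Working session

There is one attempt and no reset: what is moved stays moved. The work goes in short steps, Python scripts to look and compute and a tool call to move; the robot and the scene stay as the last step left them, time stands still between calls to the robot, and variables do not carry over. Pictures are saved under pics/ and viewed, at most 10 in all, crops included, and the job is handed in when it is done.

Besides the shell and the picture viewer there is one more tool, called after "Call:" as name(argument=value, ...) on one line, values as JSON. jog_arm: Moves the arm, as the interface text tells. Its arguments: {"type":"object","properties":{"deltas":{"type":"array"},"grip_force":{"type":"number"}},"required":["deltas"]}

```bash
mkdir -p pics; cat > h.py <<'E'
from workcell import *
import numpy as np, cv2
from scipy.spatial.transform import Rotation as R
def cam(s):
    a=np.array(s["attitude"],float)
    M=a if a.shape==(3,3) else (R.from_rotvec(a).as_matrix() if a.size==3 else R.from_quat(a).as_matrix())
    return np.array(s["camera_matrix"]),np.array(s["position"]),M
def ray(s,uv):
    K,p,M=cam(s); return p,M@np.linalg.inv(K)@np.array([uv[0],uv[1],1.])
def onz(s,uv,z):
    p,d=ray(s,uv); return p+d*(z-p[2])/d[2]
def proj(s,P):
    K,p,M=cam(s); q=K@(M.T@(np.array(P)-p)); return q[:2]/q[2]
def save(s,n): cv2.imwrite(n,s["frame"][:,:,::-1])
E
python3 - <<'E'
from h import *
for n in("top","side"):
    s=snapshot(n); save(s,f"pics/{n}0.png"); print(n,s["position"],s["attitude"],s["camera_matrix"])
    p,M=cam(s)[1:]; print(M[:,2], onz(s,(280,210),0))
print(get_state())
E
```

```text
top [ 252.68680002 -113.88576814 1484.95986586] [-2.09320069  2.12576256 -0.23099048] [[494.7285919    0.         283.59496763]
 [  0.         494.7285919  206.63423811]
 [  0.           0.           1.        ]]
[ 0.21308485 -0.00500697 -0.97702087] [ 566.15327221 -110.30418381    0.        ]
side [  595.58211397 -1139.467274     728.01660467] [-2.08370133 -0.02922924  0.0174329 ] [[536.39731333   0.         275.27358527]
 [  0.         536.39731333 212.13535811]
 [  0.           0.           1.        ]]
[-0.02468943  0.87089515 -0.49084831] [571.77842282 164.70237239   0.        ]
{'time': 0.1, 'qpos': array([-1.23268292e+00,  9.17795146e-02,  1.23171798e+00, -1.36025933e-05,
        1.81979249e+00, -5.66884017e-02]), 'dq': array([ 0.00013048, -0.00158965, -0.00089758, -0.00033143, -0.0003452 ,
       -0.00034819]), 'tau': array([ 2.96798280e-03, -4.47858238e+01, -4.07570028e+01,  7.01529114e-02,
        2.84749805e-02, -1.37634042e-04]), 'position': array([ 230.69226935, -553.60625622,  221.64919046]), 'eef_rot': array([-3.07893666e+00, -6.15799099e-01,  3.94220907e-04]), 'contact_force': array([-0.24881429,  0.39682327,  0.05654041]), 'torque': array([ 0.02595703, -0.0190847 ,  0.01459121]), 'finger_force': 0.0, 'gripper_width': 88.01370144866684}
```

View pics/top0.png

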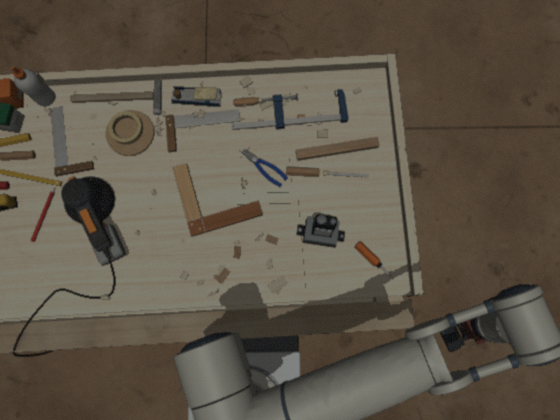

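View pics/side0.png

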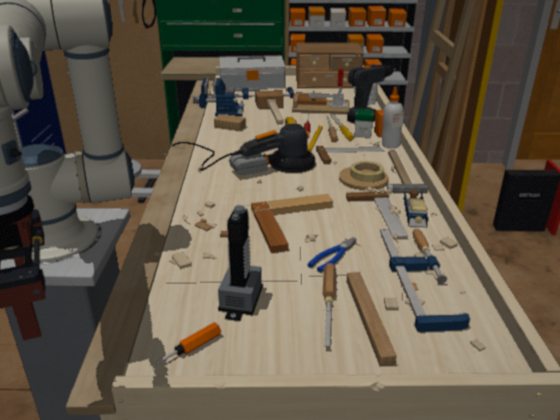

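```bash
python3 - <<'E'
import cv2,numpy as np
a=cv2.imread("pics/top0.png")[195:265,280:360]; b=cv2.imread("pics/side0.png")[195:325,205:275]
f=cv2.imread("pics/top0.png")[155:245,165:275]
A=cv2.resize(a,None,fx=5,fy=5,interpolation=2);B=cv2.resize(b,None,fx=4.6,fy=4.6,interpolation=2)
c=np.zeros((600,740,3),np.uint8);c[:350,:400]=A;c[:B.shape[0],410:410+B.shape[1]]=B[:, :330]
F=cv2.resize(f,None,fx=2.7,fy=2.7,interpolation=2);c[354:354+F.shape[0],:F.shape[1]]=F[:246]
c=cv2.convertScaleAbs(c,alpha=1.6,beta=15);cv2.imwrite("pics/c1.png",c)
E
```

```text
(no output)
```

View pics/c1.png

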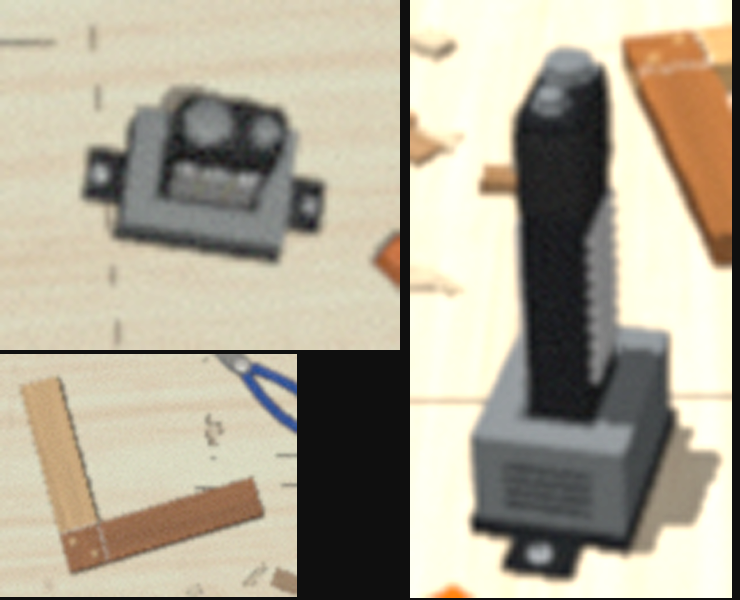

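The top view shows the dock's ears near px (300,230) and (342,236), the large button at (322,219) and the small one at (333,221). The lens side faces the robot, which fits yaw ≈ -8°. The frame's lap is near (195,228), with the dark piece to the right and the pale one going up.

```bash
cat > m.py <<'E'
from h import *
s=snapshot("top"); im=s["frame"]; t=snapshot("side")
P=onz(s,(321.6,219.4),217)[:2];B=onz(s,(332.8,221.4),217)[:2]
print("btn",P,B,np.linalg.norm(P-B)); y=(P-B)/np.linalg.norm(P-B); print("yaw",np.degrees(np.arctan2(-y[0],y[1])), "lampc",B+y*17)
E1=onz(s,(299.6,229.8),6)[:2];E2=onz(s,(341.8,236.4),6)[:2];d=E1-E2;print("ears",E1,E2,np.linalg.norm(d),"yaw",np.degrees(np.arctan2(-d[0],d[1])),"c",(E1+E2)/2)
# side view: button tops by ray crossing; px from crop /4.6
for uv in((205+159/4.6,195+57/4.6),(205+140/4.6,195+92/4.6)): print("side btn z217",onz(t,uv,217))
# frame
hsv=cv2.cvtColor(im,cv2.COLOR_RGB2HSV); roi=np.zeros(im.shape[:2],np.uint8); roi[155:245,165:275]=1
for nm,lo,hi in(("dark",(3,120,40),(14,255,200)),("pale",(10,75,90),(20,135,255))):
    m=cv2.inRange(hsv,lo,hi)*roi; m=cv2.morphologyEx(m,cv2.MORPH_OPEN,np.ones((3,3)))
    c=max(cv2.findContours(m,0,1)[0],key=cv2.contourArea)
    w=np.array([onz(s,p[0],22)[:2] for p in c],np.float32); r=cv2.minAreaRect(w); print(nm,cv2.contourArea(c),r,cv2.boxPoints(r).round())
E
python3 m.py
```

```text
btn [ 493.62930316 -218.99071466] [ 487.87862841 -248.01657993] 29.590050935492226
yaw -11.206455548548066 lampc [ 491.18249128 -231.34071443]
ears [ 502.69364389 -168.81656719] [ 480.544759   -295.82873949] 128.92891458065236 yaw -9.891993967676733 c [ 491.61920145 -232.32265334]
side btn z217 [ 498.95411636 -215.69123622  217.        ]
side btn z217 [ 493.62454462 -246.13071908  217.        ]
dark 708.0 ((545.970703125, 34.36332702636719), (41.852725982666016, 173.18707275390625), 16.487548828125) [[501. 111.]
 [550. -55.]
 [591. -43.]
 [541. 123.]]
pale 738.5 ((621.179443359375, 174.29281616210938), (181.36990356445312, 43.39376449584961), 15.984835624694824) [[528. 170.]
 [540. 128.]
 [714. 178.]
 [702. 220.]]
```

The joint is at about (513.5,144,22); both pieces give the same point. The dock is at about (493,-231) with yaw ≈ -0.18, and its size checks agree. I'll move above the power button with the fingers closed.

Call:
jog_arm(deltas=[[2, 2.5, 1.5, -0.1, 1], [5, 6.3, 3, -0.2, 1], [7.5, 9.5, 4, -0.3, 1], [10, 12.8, 4, -0.4, 1], [12.5, 16, 4, -0.5, 1]], grip_force=10)

```text
time: 0.62
position: [351.9, -398.6, 263.7]
eef_rot: [3.135, -0.174, 0.002]
contact_force: [1.6, -0.4, -0.7]
gripper_width: 57.8
finger_force: 0.0
```

Call:
jog_arm(deltas=[[2.5, 3.2, 0, -0.073, 1], [5, 6.4, 0, -0.073, 1], [7.5, 9.6, 0, -0.073, 1], [10, 12.8, 0, -0.073, 1], [12.5, 16, 0, -0.073, 1]])

```text
time: 1.03
position: [476.9, -238.0, 262.6]
eef_rot: [3.129, -0.28, 0.0]
contact_force: [1.3, -0.7, 0.9]
gripper_width: 24.5
finger_force: 0.0
```

Call:
jog_arm(deltas=[[1, 1.2, 0, 0, 1], [1.5, 1.9, 0, 0, 1], [1.5, 1.9, 0, 0, 1], [1.5, 1.9, 0, 0, 1]])

```text
time: 1.37
position: [490.8, -221.3, 262.4]
eef_rot: [3.129, -0.28, -0.001]
contact_force: [0.1, 0.4, -0.1]
gripper_width: 0.9
finger_force: 0.0
```

```bash
python3 - <<'E'
from h import *
s=snapshot("top");t=snapshot("side")
g=get_state()["position"];print(g)
uv=proj(s,g);uw=proj(t,g);print(uv,uw)
a=s["frame"][185:265,270:370];b=t["frame"][155:295,180:290]
A=cv2.resize(a,None,fx=4,fy=4,interpolation=2);B=cv2.resize(b,None,fx=3.5,fy=3.5,interpolation=2)
c=np.zeros((490,790,3),np.uint8);c[:320,:400]=A;c[:490,402:402+385]=B
cv2.imwrite("pics/c2.png",cv2.convertScaleAbs(c,alpha=1.6,beta=15)[:,:,::-1])
E
```

```text
[ 490.37942409 -222.0680945   262.54093954]
[324.25177265 217.25037127] [234.04193663 188.17006177]
```

View pics/c2.png

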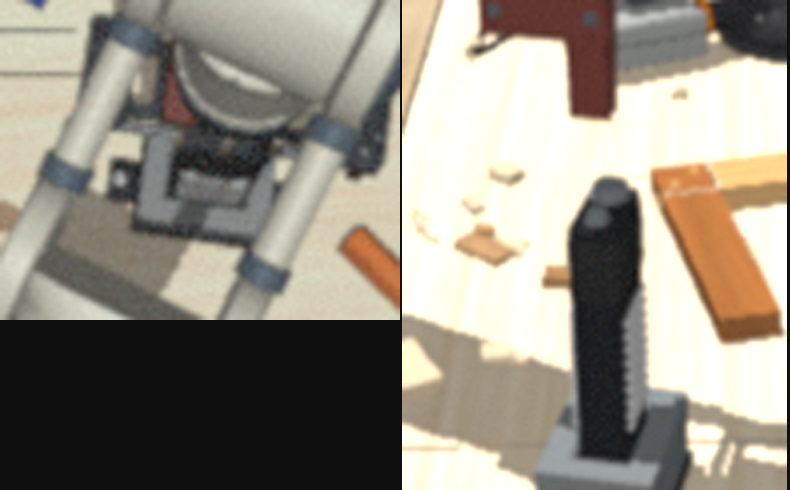

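Call:
jog_arm(deltas=[[0.6, 0.7, -1, 0, 1], [0.6, 0.7, -2.5, 0, 1], [0.6, 0.7, -3.8, 0, 1], [0.6, 0.7, -3.8, 0, 1]])

```text
time: 1.8
position: [496.0, -213.8, 220.6]
eef_rot: [-3.127, 0.281, 0.008]
contact_force: [0.5, -0.2, -0.9]
gripper_width: 0.7
finger_force: 0.0
```

Call:
jog_arm(deltas=[[0, 0, -0.2, 0, 1], [0, 0, -0.4, 0, 1], [0, 0, -0.5, 0, 1], [0, 0, -0.6, 0, 1], [0, 0, -0.6, 0, 1]])

```text
time: 2.22
position: [497.2, -214.0, 219.0]
eef_rot: [3.129, -0.28, 0.001]
contact_force: [0.2, -1.1, 0.4]
gripper_width: 0.5
finger_force: 0.0
```

Call:
jog_arm(deltas=[[0, 0, -0.15, 0, 1], [0, 0, -0.3, 0, 1], [0, 0, -0.45, 0, 1], [0, 0, -0.55, 0, 1], [0, 0, -0.55, 0, 1]])

```text
time: 2.63
position: [497.3, -213.9, 213.6]
eef_rot: [3.129, -0.28, 0.002]
contact_force: [0.2, 0.8, 4.9]
gripper_width: 0.4
finger_force: 2.1
```

Call:
jog_arm(deltas=[[0, 0, -0.05, 0, 1], [0, 0, -0.1, 0, 1], [0, 0, -0.1, 0, 1]])

```text
time: 2.88
position: [497.4, -213.9, 213.3]
eef_rot: [3.128, -0.279, 0.003]
contact_force: [0.4, 0.1, 6.2]
gripper_width: 0.3
finger_force: 3.2
```

Call:
jog_arm(deltas=[[0, 0, 0.5, 0, 1], [0, 0, 1, 0, 1], [0, 0, 1.2, 0, 1], [0, 0, 1.2, 0, 1]])

```text
time: 3.22
position: [497.2, -213.9, 224.3]
eef_rot: [3.129, -0.28, 0.0]
contact_force: [0.1, -0.2, 0.3]
gripper_width: 0.3
finger_force: 0.0
```

```bash
python3 - <<'E'
from h import *
t=snapshot("side");s=snapshot("top")
b=t["frame"][155:295,180:290];a=s["frame"][185:265,270:370]
c=np.zeros((490,790,3),np.uint8);c[:320,:400]=cv2.resize(a,None,fx=4,fy=4);c[:,402:787]=cv2.resize(b,None,fx=3.5,fy=3.5)
cv2.imwrite("pics/c3.png",c[:,:,::-1])
E
```

```text
(no output)
```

View pics/c3.png

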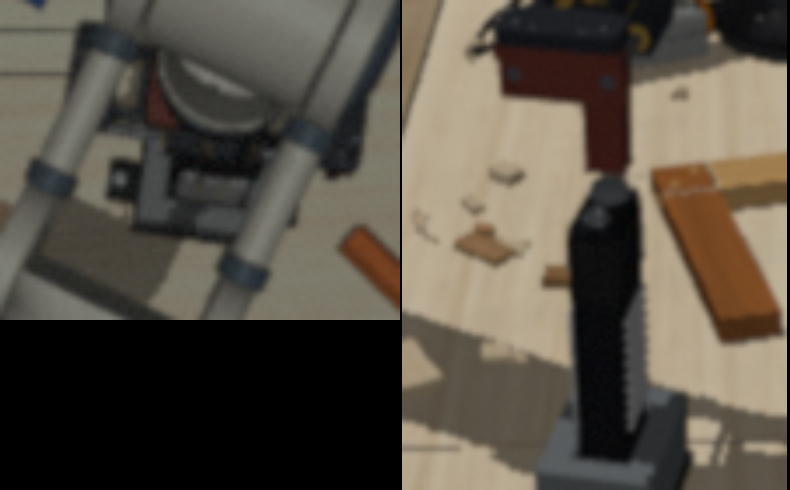

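The force exceeded 4.5 N at z≈213, so the button went fully down. It's now released. Next is the small button.

Call:
jog_arm(deltas=[[-0.2, -1.2, 0.3, 0, 1], [-0.5, -2.6, 0.3, 0, 1], [-0.7, -3.6, 0.2, 0, 1], [-0.7, -3.6, -0.2, 0, 1], [-0.7, -3.6, -0.5, 0, 1]])

```text
time: 3.73
position: [489.8, -250.5, 218.3]
eef_rot: [-3.128, 0.282, 0.001]
contact_force: [-0.2, 0.4, -0.5]
gripper_width: 0.8
finger_force: 0.0
```

Call:
jog_arm(deltas=[[0, 0, -0.15, 0, 1], [0, 0, -0.3, 0, 1], [0, 0, -0.45, 0, 1], [0, 0, -0.55, 0, 1], [0, 0, -0.55, 0, 1]])

```text
time: 4.15
position: [490.3, -249.8, 214.1]
eef_rot: [3.129, -0.279, 0.001]
contact_force: [0.1, -1.9, 3.9]
gripper_width: 0.5
finger_force: 1.9
```

Call:
jog_arm(deltas=[[0, 0, -0.1, 0, 1], [0, 0, -0.15, 0, 1], [0, 0, -0.15, 0, 1]])

```text
time: 4.4
position: [490.4, -250.1, 213.3]
eef_rot: [3.128, -0.279, 0.003]
contact_force: [-0.3, -1.8, 6.6]
gripper_width: 0.4
finger_force: 3.0
```

Call:
jog_arm(deltas=[[0, 0, 0.5, 0, 1], [0, 0, 1.5, 0, 0.5], [0, 0, 3, 0, -1], [0, 0, 4, 0, -1], [0, 0, 4, 0, -1]])

```text
time: 4.82
position: [490.8, -250.0, 255.0]
eef_rot: [3.128, -0.279, 0.006]
contact_force: [0.1, -0.0, -0.3]
gripper_width: 23.6
finger_force: 0.0
```

```bash
python3 - <<'E'
from h import *
s=snapshot("top");t=snapshot("side");o=cv2.imread("pics/top0.png")[:,:,::-1]
b=cv2.absdiff(s["frame"],o)
c=np.zeros((490,790,3),np.uint8);c[:320,:400]=cv2.resize(s["frame"][185:265,270:370],None,fx=4,fy=4);c[:,402:787]=cv2.resize(t["frame"][155:295,180:290],None,fx=3.5,fy=3.5)
cv2.imwrite("pics/c4.png",c[:,:,::-1]); print(s["frame"][225:240,310:335].mean((1,2)).round(),o[225:240,310:335].mean((1,2)).round(),get_state()["position"])
E
```

```text
[22. 21. 25. 37. 50. 59. 61. 59. 57. 55. 55. 58. 62. 64. 62.] [23. 21. 25. 37. 52. 63. 62. 60. 58. 57. 57. 63. 71. 75. 76.] [ 490.34642217 -249.82414336  252.31062897]
```

View pics/c4.png

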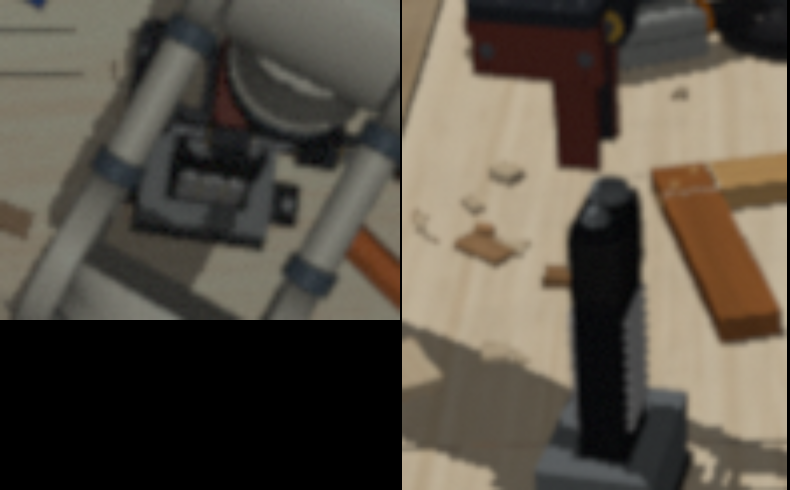

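Both presses went past full travel and both buttons came back up. The lens faces the robot and the fins are on the far side. I'll open the gripper and grasp across the lamp's wide side, so the lamp can swivel between the pads.

Call:
jog_arm(deltas=[[0.4, 1.0, 0, 0, -1], [0.4, 2, 0, 0, -1], [0.4, 2, 0, 0, -1], [0.4, 2, 0, 0, -1], [0.4, 2, 0, 0, -1]])

```text
time: 5.33
position: [494.1, -229.5, 251.8]
eef_rot: [-3.129, 0.278, 0.001]
contact_force: [1.0, -0.1, 0.7]
gripper_width: 65.1
finger_force: 0.0
```

Call:
jog_arm(deltas=[[0, 0, 0, 0, -1], [0, 0, -0.5, 0, -1], [0, 0, -1.5, 0, -1], [0, 0, -2.5, 0, -1]])

```text
time: 5.67
position: [494.1, -230.1, 226.2]
eef_rot: [3.129, -0.28, 0.0]
contact_force: [-0.1, -0.3, -0.2]
gripper_width: 87.3
finger_force: 0.0
```

Call:
jog_arm(deltas=[[0, 0, -2, 0, -1], [0, 0, -4, 0, -1], [0, 0, -6, 0, -1], [0, 0, -6.4, 0, -1], [0, 0, -6.4, 0, -1]])

```text
time: 6.08
position: [492.9, -229.3, 160.1]
eef_rot: [-3.127, 0.28, 0.007]
contact_force: [0.4, -0.4, -0.4]
gripper_width: 88.0
finger_force: 0.0
```

Call:
jog_arm(deltas=[[0, 0, 0, 0, 1], [0, 0, 0, 0, 1], [0, 0, 0, 0, 1], [0, 0, 0, 0, 1], [0, 0, 0, 0, 1]], grip_force=10)

```text
time: 6.5
position: [494.4, -230.1, 164.0]
eef_rot: [3.128, -0.28, 0.002]
contact_force: [-0.8, -0.9, 3.9]
gripper_width: 58.7
finger_force: 10.0
```

Call:
jog_arm(deltas=[[0, 0, 0, 0, 1], [0, 0, 0, 0, 1], [0, 0, 0, 0, 1]], grip_force=20)

```text
time: 6.75
position: [494.4, -230.1, 164.0]
eef_rot: [3.128, -0.28, 0.002]
contact_force: [-0.4, -1.2, 4.0]
gripper_width: 58.3
finger_force: 20.0
```

Grasped at a width of 58 mm. I'll lift it out and carry it past the dock's far (+x) wall.

Call:
jog_arm(deltas=[[0, 0, 0.7, 0, 1], [0, 0, 2, 0, 1], [0, 0, 3.5, 0, 1], [0, 0, 5, 0, 1], [0, 0, 6.2, 0, 1]])

```text
time: 7.17
position: [494.1, -229.7, 226.6]
eef_rot: [-3.129, 0.279, 0.0]
contact_force: [0.7, -0.5, -3.2]
gripper_width: 58.4
finger_force: 20.0
```

Call:
jog_arm(deltas=[[0, 0, 0, 0, 1], [1, -0.2, 0, 0, 1], [3, -0.5, 0, 0, 1], [5, -0.9, 0, 0, 1], [6.8, -1.2, 0, 0, 1]])

```text
time: 7.58
position: [562.7, -241.9, 224.1]
eef_rot: [-3.129, 0.28, 0.002]
contact_force: [0.0, 0.0, -2.8]
gripper_width: 58.3
finger_force: 20.0
```

```bash
python3 - <<'E'
from h import *
t=snapshot("side");s=snapshot("top")
c=np.zeros((490,790,3),np.uint8);c[:320,:400]=cv2.resize(s["frame"][185:265,270:370],None,fx=4,fy=4);c[:,402:787]=cv2.resize(t["frame"][155:295,200:310],None,fx=3.5,fy=3.5)
cv2.imwrite("pics/c5.png",cv2.convertScaleAbs(c,alpha=1.4,beta=10)[:,:,::-1]);print(get_state()["position"])
E
```

```text
[ 563.39516229 -241.73609698  222.61787358]
```

View pics/c5.png

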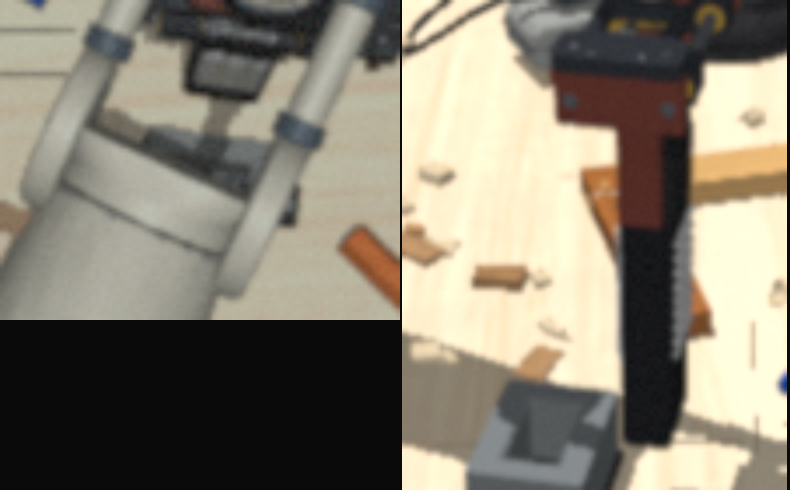

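The lamp hangs upright, 20 mm past the dock wall. Next I'll lower it beside the dock, then travel back over the dock so its rim swings the foot outward.

Call:
jog_arm(deltas=[[0, 0, -1.5, 0, 1], [0, 0, -3, 0, 1], [0, 0, -4.5, 0, 1], [0, 0, -5.2, 0, 1], [0, 0, -5.2, 0, 1]], grip_force=15)

```text
time: 8.1
position: [560.7, -241.3, 170.2]
eef_rot: [-3.127, 0.28, 0.008]
contact_force: [-0.9, 0.0, -3.7]
gripper_width: 58.6
finger_force: 15.0
```

Call:
jog_arm(deltas=[[-0.8, 0.15, 0, 0, 1], [-1.6, 0.3, 0, 0, 1], [-2.4, 0.45, 0, 0, 1], [-3.2, 0.6, 0, 0, 1], [-3.9, 0.7, 0, 0, 1]])

```text
time: 8.52
position: [522.9, -234.8, 174.7]
eef_rot: [3.128, -0.279, 0.005]
contact_force: [2.2, 0.1, -2.2]
gripper_width: 58.5
finger_force: 15.0
```

Call:
jog_arm(deltas=[[-0.9, 0.15, -0.2, 0, 1], [-1.8, 0.3, -0.5, 0, 1], [-2.7, 0.5, -0.9, 0, 1], [-3.6, 0.65, -1.2, 0, 1], [-4.4, 0.8, -1.5, 0, 1]])

```text
time: 8.93
position: [478.7, -226.9, 159.2]
eef_rot: [3.128, -0.28, 0.004]
contact_force: [2.8, 0.1, -0.2]
gripper_width: 58.4
finger_force: 15.0
```

Call:
jog_arm(deltas=[[-0.9, 0.15, -0.2, 0, 1], [-1.8, 0.3, -0.4, 0, 1], [-2.7, 0.5, -0.6, 0, 1], [-3.6, 0.65, -0.7, 0, 1], [-3.6, 0.65, -0.7, 0, 1]])

```text
time: 9.35
position: [441.7, -220.2, 151.7]
eef_rot: [3.129, -0.28, 0.0]
contact_force: [0.8, 0.8, -2.0]
gripper_width: 58.3
finger_force: 15.0
```

```bash
python3 - <<'E'
from h import *
t=snapshot("side");g=get_state()
cv2.imwrite("pics/c6.png",cv2.convertScaleAbs(cv2.resize(t["frame"][145:295,190:330],None,fx=3.8,fy=3.8),alpha=1.4,beta=10)[:,:,::-1]);print(g["position"],g["contact_force"],proj(t,g["position"]))
E
```

```text
[ 442.16301615 -220.25852316  151.5534399 ] [-0.12157859 -0.52336935 -1.9120189 ] [212.47409326 236.374382  ]
```

View pics/c6.png

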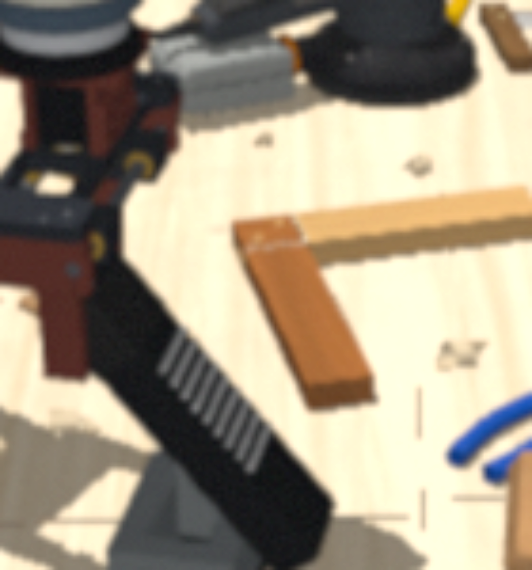

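The lamp leans roughly 45° with its face down over the rim. Now I'll grip hard, lift, and measure the lean.

Call:
jog_arm(deltas=[[0, 0, 0, 0, 1], [0, 0, 0, 0, 1], [0, 0, 0, 0, 1], [0, 0, 0.3, 0, 1], [0, 0, 1, 0, 1]], grip_force=58)

```text
time: 9.82
position: [442.8, -220.1, 160.1]
eef_rot: [-3.128, 0.279, 0.004]
contact_force: [0.2, -1.2, -2.5]
gripper_width: 58.2
finger_force: 58.0
```

Call:
jog_arm(deltas=[[0, 0, 1.5, 0, 1], [0, 0, 3.5, 0, 1], [0, 0, 6, 0, 1], [0, 0, 8.5, 0, 1], [0, 0, 10, 0, 1]])

```text
time: 10.23
position: [443.6, -220.6, 264.9]
eef_rot: [3.127, -0.279, 0.005]
contact_force: [-0.5, -0.1, -1.8]
gripper_width: 58.0
finger_force: 58.0
```

```bash
cat > tilt.py <<'E'
from h import *
import sys
t=snapshot("side");g=get_state();P=g["position"];print(P,g["contact_force"],g["finger_force"],g["gripper_width"])
Rm=R.from_rotvec(g["eef_rot"]).as_matrix(); y=Rm[:,1]*np.sign(Rm[1,1]); x=np.cross(y,[0,0,1])
u0,v0=proj(t,P).astype(int); print(y,u0,v0)
o=(max(u0-40,0),max(v0-60,0)); cr=t["frame"][o[1]:o[1]+150,o[0]:o[0]+190]
cv2.imwrite(sys.argv[1],cv2.convertScaleAbs(cv2.resize(cr,None,fx=4,fy=4),alpha=1.4,beta=10)[:,:,::-1]); print("origin",o)
def plane(uv,off):   # ray onto vertical plane through TCP, offset along y
    p,d=ray(t,uv); k=((P+off*y-p)@y)/(d@y); q=p+k*d-P; return q@x,q[2]
E
cat tilt.py > t1.py; python3 t1.py pics/c7.png
```

```text
[ 444.15119718 -220.89234071  267.51276094] [-0.57669051  0.62988457 -0.14173221] 57.99873232841492 58.3752552941496
[ 0.17713415  0.98418283 -0.00276697] 209 185
origin (np.int64(169), np.int64(125))
```

View pics/c7.png

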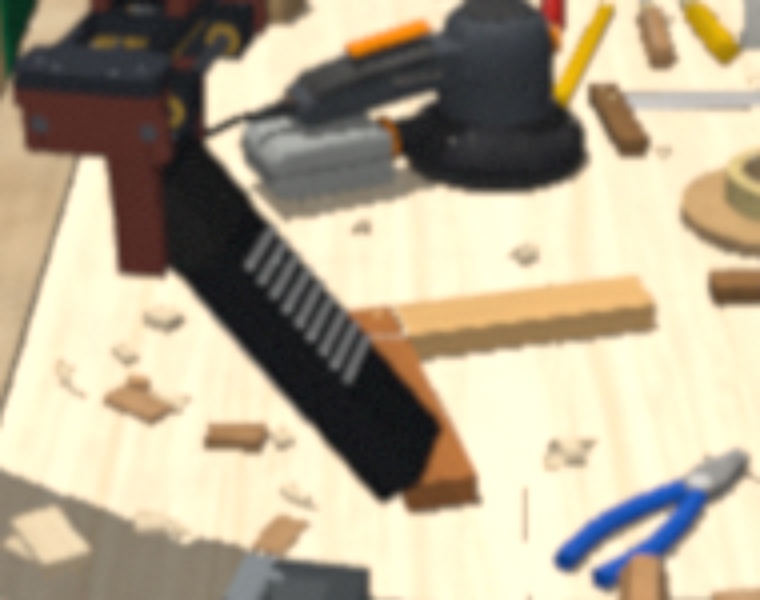

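```bash
cat >> tilt.py <<'E'
E
(sed 's/^cv2.imwrite.*/print("o",o)/' tilt.py; cat <<'E'
a=np.array(plane((169+185/4,125+270/4),-28));b=np.array(plane((169+380/4,125+497/4),-28))
d=b-a;print(a,b,d,"lean",np.degrees(np.arctan2(d[0],-d[1])))
th=np.arctan2(d[0],-d[1]); G=np.array([0,19.]); n=np.array([-np.cos(th),-np.sin(th)]); ax=np.array([np.sin(th),-np.cos(th)])
print("foot from grip along",(b-G)@ax,"face offset",(b-G)@n)
E
) > t2.py; python3 t2.py
```

```text
[ 444.15628342 -220.89243637  265.31527239] [ 0.82362488  0.09335954 -3.05889368] 57.99848735332489 57.83409493845664
[ 0.17719491  0.98417307 -0.00230912] 210 186
o (np.int64(170), np.int64(126))
[19.35447708  2.79274909] [ 111.58888079 -111.25133952] [  92.23440371 -114.04408861] lean 38.96457885910117
foot from grip along 171.44649066204923 face offset -4.857015932696348
```

```bash
cat > t3.py <<'E'
from h import *
t=snapshot("side");g=get_state();P=g["position"]
Rm=R.from_rotvec(g["eef_rot"]).as_matrix(); y=Rm[:,1]*np.sign(Rm[1,1]); y[2]=0; x=np.cross(y,[0,0,1])
def plane(uv,off):
    p,d=ray(t,uv); k=((P+off*y-p)@y)/(d@y); q=p+k*d-P; return np.array([q@x,q[2]])
m=(t["frame"].max(2)<45).astype(np.uint8)
u0,v0=[int(i) for i in proj(t,P)]
# lower silhouette: for each column the lowest dark pixel of the component below-right of TCP
n,l=cv2.connectedComponents(m); 
seed=[int(i) for i in proj(t,P+70*x-np.array([0,0,51.])-28*y)]; lab=l[seed[1]-2,seed[0]+2]; print(P,"seed",seed,lab)
lo=[];
for u in range(u0+10,u0+60):
    v=np.where(l[:,u]==lab)[0]
    if len(v): lo.append((u,v.max()+.5,v.min()-.5))
lo=np.array(lo)
e=np.array([plane(r[:2],-28) for r in lo]); k=lo[:,1].argmax(); e=e[:k-4]
vx,vz,cx,cz=cv2.fitLine(e.astype(np.float32),cv2.DIST_HUBER,0,.01,.01).ravel()
if vx<0: vx,vz=-vx,-vz
th=np.arctan2(vx,-vz); nn=np.array([-np.cos(th),-np.sin(th)]);G=np.array([0,19.])
res=np.abs((e-[cx,cz])@nn).mean()
print("lean",np.degrees(th),"face offset",(np.array([cx,cz])-G)@nn,"n",len(e),"res",res)
ft=plane(lo[k,:2],-28);print("foot",ft,"along",(ft-G)@np.array([vx,vz]))
E
python3 t3.py
```

```text
[ 443.73314882 -220.64423323  262.77798645] seed [242, 221] 47
lean 39.954964 face offset -3.776042804372082 n 40 res 0.3715314508749002
foot [ 109.97209583 -107.53068032] along 167.61448582836118
```

It measures a 40° lean and isn't slipping. I'll press it on the rim a little further to bring it closer to 45°.

Call:
jog_arm(deltas=[[-0.7, 0.1, -2, 0, 1], [-1.4, 0.25, -4.5, 0, 1], [-1.4, 0.25, -7, 0, 1], [-1.4, 0.25, -9, 0, 1], [-1.4, 0.25, -9.8, 0, 1]])

```text
time: 10.8
position: [428.6, -217.2, 158.9]
eef_rot: [-3.127, 0.279, 0.004]
contact_force: [3.2, -0.7, 3.9]
gripper_width: 58.1
finger_force: 58.0
```

Call:
jog_arm(deltas=[[0, 0, -0.5, 0, 1], [0, 0, -1, 0, 1], [0, 0, -1.5, 0, 1], [0, 0, -2, 0, 1], [0, 0, -2.3, 0, 1]], grip_force=25)

```text
time: 11.22
position: [429.4, -218.1, 140.3]
eef_rot: [3.129, -0.28, 0.001]
contact_force: [0.9, 0.2, 0.9]
gripper_width: 58.4
finger_force: 25.0
```

Call:
jog_arm(deltas=[[0, 0, 0, 0, 1], [0, 0, 0, 0, 1], [0, 0, 0, 0, 1], [0, 0, 0.5, 0, 1], [0, 0, 1.5, 0, 1]], grip_force=58)

```text
time: 11.63
position: [427.6, -217.1, 153.6]
eef_rot: [-3.127, 0.28, 0.009]
contact_force: [-0.1, 0.9, -2.8]
gripper_width: 58.1
finger_force: 58.0
```

Call:
jog_arm(deltas=[[0, 0, 2, 0, 1], [0, 0, 5, 0, 1], [0, 0, 8, 0, 1], [0, 0, 10, 0, 1], [0, 0, 10, 0, 1]])

```text
time: 12.05
position: [429.7, -218.4, 261.0]
eef_rot: [3.126, -0.28, 0.01]
contact_force: [0.5, 0.5, -2.6]
gripper_width: 58.1
finger_force: 58.0
```

```bash
python3 t3.py
```

```text
[ 429.38873937 -218.18809256  257.8376067 ] seed [234, 222] 0
lean 103.976585 face offset 620.6950658935659 n 46 res 7.26718819490528e-06
foot [ -10.44379689 -623.23107158] along -165.24967904140152
```

```bash
sed -i 's/P+70\*x-np.array(\[0,0,51.\])-28\*y/P+95*x-np.array([0,0,55.])-28*y/' t3.py; python3 t3.py
```

```text
[ 428.94988207 -217.87970115  255.29741609] seed [247, 226] 49
lean 44.96098 face offset -6.528228744449052 n 45 res 0.40178498049917205
foot [121.13189893 -91.38108569] along 163.69918736682058
```

Call:
jog_arm(deltas=[[0.4, 0.8, 0, 0, 1], [1.2, 2.4, 0, 0, 1], [2.3, 4.6, 0, 0, 1], [3.6, 7.2, 0, 0, 1], [4.9, 9.8, 0, 0, 1]])

```text
time: 12.57
position: [477.7, -118.2, 252.4]
eef_rot: [-3.128, 0.281, 0.007]
contact_force: [0.2, -0.2, -2.0]
gripper_width: 57.8
finger_force: 58.0
```

Call:
jog_arm(deltas=[[1.3, 2.6, 0, 0, 1], [2.6, 5.2, 0, 0, 1], [3.9, 7.8, 0, 0, 1], [5.2, 10.4, 0, 0, 1], [6.5, 13, 0, 0, 1]])

```text
time: 12.98
position: [542.6, 12.4, 252.3]
eef_rot: [-3.129, 0.279, 0.007]
contact_force: [0.4, 0.1, -2.1]
gripper_width: 57.8
finger_force: 58.0
```

```bash
python3 -c "
from h import *
g=get_state();print(g['qpos'].round(2),g['position'],g['eef_rot'],g['contact_force'])"
```

```text
[-0.04 -0.05  1.32  0.    1.88  1.71] [542.59510236  12.37387497 252.27243165] [-3.12915063  0.27885507  0.00749199] [ 0.42574827  0.06003258 -2.13293815]
```

Call:
jog_arm(deltas=[[1.3, 2.4, -0.5, 0, 1], [2.6, 4.8, -1.5, 0, 1], [3.9, 7.2, -2.5, 0, 1], [5, 9.2, -3.5, 0, 1], [5.8, 10.6, -4.5, 0, 1]])

```text
time: 13.4
position: [600.4, 119.0, 206.2]
eef_rot: [3.129, -0.277, -0.008]
contact_force: [-0.4, -0.4, -2.7]
gripper_width: 57.9
finger_force: 58.0
```

Call:
jog_arm(deltas=[[0.4, 0.7, -0.5, 0, 1], [0.4, 0.9, -1.0, 0, 1], [0.4, 0.9, -1.3, 0, 1], [0.4, 0.9, -1.3, 0, 1], [0.4, 0.9, -1.3, 0, 1]])

```text
time: 13.82
position: [604.8, 124.2, 197.4]
eef_rot: [3.129, -0.281, 0.0]
contact_force: [0.4, -1.1, -2.3]
gripper_width: 58.0
finger_force: 58.0
```

```bash
sed -i 's/^print("lean"/cv2.imwrite("pics\/fin.png",cv2.convertScaleAbs(cv2.resize(t["frame"][v0-90:v0+110,u0-100:u0+100],(600,600)),alpha=1.3,beta=10)[:,:,::-1]);print("o",u0-100,v0-90,lo[0],lo[k])\n&/' t3.py; python3 t3.py
```

```text
[605.03335619 124.24894582 197.89772784] seed [328, 177] 108
o 193 59 [303.  170.5 128.5] [339.  194.5 172.5]
lean 48.082695 face offset 3.3914280683889046 n 32 res 4.157151199820915
foot [ 125.18403007 -100.03265841] along 172.67130382754226
```

View pics/fin.png

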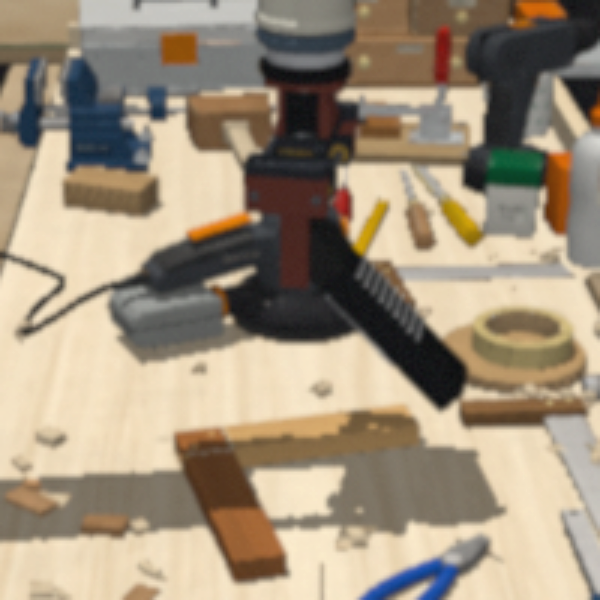

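The picture shows the lamp held in the air past the joint (lap at crop (200,438)), leaning with its foot at (445,405). The frame is untouched. The sander behind it spoiled the line fit, so I'll refit on clear columns and compute where the beam lands.

```bash
sed -e 's/u0+10,u0+60/u0+20,u0+60/' -e 's/^cv2.imwrite[^;]*;//' t3.py > t4.py; cat >> t4.py <<'E'
J=np.array([513.5,144,22])
for c in(0,5,10):
    off=(np.array([cx,cz])-G)@nn+c+2.5; al=(ft-G)@np.array([vx,vz])+2-100
    L=P+x*(off*nn[0]+al*vx)+np.array([0,0,19+off*nn[1]+al*vz]); b=x*nn[0]+np.array([0,0,nn[1]])
    r=J-L; print(c,"lens",L,"dist",np.linalg.norm(r),"miss",r-(r@b)*b)
E
python3 t4.py
```

```text
[605.18264044 124.31766624 198.16802783] seed [328, 177] 91
o 193 59 [313.  168.5 144.5] [339.  194.5 171.5]
lean 46.27485 face offset -2.1195786292810226 n 22 res 0.17490361580154576
foot [ 125.04266751 -100.35120396] along 172.85933049074657
0 lens [658.1537001  114.71072793 165.15036278] dist 205.60783247208886 miss [-4.93156455  3.94898351  5.31514791]
5 lens [654.75317495 115.32745404 161.53704338] dist 200.6119657480802 miss [-4.93156447  3.9489835   5.31514799]
10 lens [651.3526498  115.94418014 157.92372398] dist 195.6163102289928 miss [-4.9315644   3.94898348  5.31514807]
```

Call:
jog_arm(deltas=[[-0.2, 0.2, 0.2, 0, 1], [-0.4, 0.4, 0.4, 0, 1], [-0.4, 0.4, 0.4, 0, 1], [-0.4, 0.4, 0.4, 0, 1], [-0.4, 0.4, 0.4, 0, 1]])

```text
time: 14.33
position: [601.1, 129.2, 201.3]
eef_rot: [-3.129, 0.279, -0.001]
contact_force: [0.8, 0.6, -2.9]
gripper_width: 57.8
finger_force: 58.0
```

Call:
jog_arm(deltas=[[0, 0, 0, 0, 1], [0, 0, 0, 0, 1], [0, 0, 0, 0, 1], [0, 0, 0, 0, 1], [0, 0, 0, 0, 1]])

```text
time: 14.75
position: [601.1, 129.1, 201.0]
eef_rot: [3.129, -0.28, -0.0]
contact_force: [-0.4, -0.3, -2.1]
gripper_width: 58.6
finger_force: 58.0
```

```bash
python3 t4.py
```

```text
[601.11185706 129.11578267 200.94820257] seed [326, 175] 90
o 191 57 [311.  166.5 142.5] [338.  192.5 170.5]
lean 46.25425 face offset -1.7527799321210296 n 23 res 0.16665779120595053
foot [126.69953137 -99.84410189] along 173.70555696302833
0 lens [654.4277896  119.51092159 167.06107903] dist 203.7230313287739 miss [-2.30986449 -0.48292997  2.09391521]
5 lens [651.02526445 120.12388623 163.44900239] dist 198.72364592242172 miss [-2.30986458 -0.48292996  2.09391511]
10 lens [647.6227393  120.73685087 159.83692575] dist 193.72429224299643 miss [-2.30986468 -0.48292994  2.09391501]
```

The lean is steady at 46°, the lens is about 20 cm away and the aim is within 3 mm, so I'm handing in.

```bash
python3 -c "
from workcell import *
print(hand_in())"
```

```text
the job is handed in; nothing more can be done
None
```

I handed the job in at about 15 s: both buttons were pressed fully and let up in order, and the lamp is held at a 46° lean, about 20 cm from the joint and aimed within about 3 mm of its middle; the frame looks untouched, but the pictures never showed whether the lamp is lit.

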